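# Pack the welded bracket and snap the case shut

## Robot

A 6-joint arm with a two-finger parallel gripper is mounted at the origin on the work surface. World frame = base frame: x ahead of the robot, y to its left, z up, the work surface at z = 0. Lengths are in m, angles in rad, forces in N, time in s.
With the tool pointing down it reaches from about 0.35 to 0.95 m from the base axis. Payload 17.4 kg.
Tool frame: the origin (TCP) lies between the finger pads; the fingertips stand arm.nose_length ahead of it and the grasp point (between the pads) lies 11 mm behind it (arm.nose_length is the distance from the TCP to the fingertips, in m); z points along the fingers, y is the direction in which the jaws open and shut (so a half turn about z gives the same grasp; the last joint's range is limited). The gripper opens to 93 mm and grips with 3 to 60 N. Pads are 15 mm wide; open, the fingers measure 128 mm over their backs; the gripper's body (75 mm by 188 mm) begins 65 mm behind the grasp point.
Start: joints at [-1.375, 0.116, 1.442, -0, 1.584, -0.038], TCP at [0.156, -0.657, 0.227] pointing down, gripper open.
Joint ranges: [-2.83, 2.83], [-0.83, 2.19], [0.07, 2.5], [-1.14, 4.28], [0.01, 3], [-2.97, 2.97]. Speed limits (rad/s): [1.89, 1.89, 2.22, 3.14, 3.14, 3.14].

## Interface

Orientations are given as a 3x3 rotation matrix whose columns are the frame's x, y, z axes.
In Python, from cell import arm gives the robot as it stands. The module is installed in compiled form; this text tells all that it offers.
- The arm moves only by the tool apply_moves, never from a script. Its argument "targets" is a list of rows, each a list of 6 numbers: the shift along the tool's x, y, z in mm, then the turn, a rotation vector about the tool's x, y, z in degrees. In form: [[dx, dy, dz, ax, ay, az], ...]. A call has 1 to 10 rows; each row shifts and turns the commanded pose from where the row before left it, along the tool's axes as they then stand; what a row does not reach is not made up. A row lasts 1/8 s, in which the tool goes at most 62.5 mm and 10.7 degrees, less where a joint would pass 70% of its speed; a pose out of reach is approached as far as the arm can. A call is refused whole if a number of a shift passes 62.5 or a number of a turn 10.7, either way. A call with a gripper value outside its range is refused whole. "hand" is the opening in per cent of the stroke, from 0 (shut) to 100 (fully open), set as the call begins (left out, the last holds). The fingers move at their own pace and stop on an object; "squeeze" is the grip in N (left out, the last holds). Time passes only in rows, so rows that do not move let the fingers close. It gives the time, the measured TCP pose, the force and the opening at its end, in the units of the state.
- arm.read_state(): the state, without advancing time (a new reading comes with each control period).
- arm.read_camera(name): name is "side" or "top" or "wrist"; returns a dict with "pixels" (420x560x3 uint8, red, green, blue), "K" (3x3 intrinsics, pixels), "T" (4x4, takes a point from camera to world coordinates). Camera axes: x right, y down, z forward; pixel columns grow to the right and rows downward; lengths in m; the calibration is good to about 2 mm. A picture is of the moment at which its call begins. There is no depth.
- arm.job_done(): hands the job in, once; it reports no verdict.
The state is a dict: "time_s": time; "qpos": joint angles; "dq": joint speeds; "tau": joint torques, N m; "ee_pos": TCP position; "tcp_rot": TCP orientation; "wrist_force": force on the tool from outside, world axes, zero at the start; "wrist_torque": the same for the moment, N m; "opening": finger opening in m.
Only numpy, scipy, OpenCV 4.12 (cv2) and the standard library are available. Lean on these libraries where they do the work, as an engineer would, in place of code of your own. Each camera call takes 0.05 s, during which the arm holds its last target. There are 200 camera calls.

## Task

Lift the welded lug bracket off the free-spinning turntable and set it down (not dropped) upright on its base plate inside the open parts case, then push the hinged lid over and press it down past its spring catch until it snaps fully shut. Leave the flat ring flange lying on the turntable, and do not disturb the tools on the bench.

Things in the scene. Friction and masses are not known exactly. Their poses are not given: they have to be found in the camera images.
- case: Fixed grey sheet-steel parts case, open at the top, outside 160 (x) x 220 (y) x 88 mm high, walls 4 mm. Origin: centre of its underside on the table; z up, +x points to the hinge side (rear), -x to the catch side (front). A steel spring-catch housing, 62 mm wide (y), stands 27 mm out from the middle of the front wall, at heights from 51 to 85 mm.
- case_floor (a point): Centre of the case's inner floor (black rubber, 7 mm above the table); inside is 152 x 212 mm and 81 mm deep.
- lid (a joint): Lid angle in rad: 0 = fully shut, 1.57 = upright (more leans back), at most 1.95. The stiff hinge holds it wherever it is left (2 to 4 N at the front edge moves it). Going down it meets the spring catch at about 0.10 rad (front edge 17 mm high, the first 2 mm soft); about 7 to 13 N pressed near the front edge takes it past the catch (about 0.05 rad), then it is held at 0.02 rad or less.
- lid_press (a point): Where to push and press: on the lid's outer (upper) face, on its centreline, 135 mm from the hinge axis, 33 mm from the free edge. Its frame turns with the lid: z out of the outer face, -x to the free edge. Lid: plate 6 mm thick, 224 mm wide, reaching 168 mm from the hinge; a steel tongue 40 mm wide hangs 28 mm below the plate at the middle of the free edge.
- lid_hinge (a point): Middle of the hinge axis, at the rear top rim of the case, 88 mm above the table; the axis runs along the case's y. The underside of the lid plate passes through the axis; two low ribs (2 mm) run along the lid's outer face 70 mm either side of the middle.
- turntable: Low round welding turntable; its base is fixed, its steel disc (diameter 250 mm, top face 50 mm above the table) spins freely on the vertical axis through this origin (on the table).
- bracket: Welded steel lug bracket, about 0.4 kg: base plate 80 (x) x 44 (y) x 8 mm with an upright lug on its middle, 50 mm long along x (34 mm long in the top 14 mm), 10 mm thick along y, top 60 mm above the underside, with a dark cross hole. Origin: centre of the underside of the base plate; z up. Starts upright on the turntable, away from its axis. Grip the lug across its thickness.
- flange: Flat steel ring flange lying on the turntable, outer diameter 60, hole 30, 12 mm thick. Origin: centre of the underside. Stays there (it may ride round with the disc).
- grinder: Angle grinder lying on the table beyond the work, 270 mm long along its x, about 70 mm high. Bystander.
- hammer: Hammer lying on the table to the robot's right of the work, along its x, about 280 mm long. Bystander.
- cupbrush: Wire cup brush standing on the table to the robot's left of the work, diameter 72, 50 mm high; origin at the centre of the underside. Bystander.

How it is judged:
On the way, in this order (a step that is already met when the one before it is completed fails the run):
1. the bracket stands upright on the floor of the case, released, with the lid still open (x of bracket in the frame of case between -0.06 and 0.06 m and y of bracket in the frame of case between -0.088 and 0.088 m and z of bracket in the frame of case below 0.014 m and angle between bracket's own z axis and vertical below 0.15 rad and value of joint lid above 0.3 rad and contact force between bracket and the fingers below 0.3 N and linear speed of bracket below 0.03 m/s), for 0.2 s.
2. the lid is pressed down past its catch, fully shut (value of joint lid below 0.03 rad), for 0.2 s.
At the end, for the whole second after the job is handed in: The lid is shut past its catch (within 0.03 rad of fully closed); the bracket is at rest inside the case, standing on its base plate on the case's floor (tilt under 0.15 rad); the ring flange still lies on the turntable (value of joint lid below 0.03 rad and x of bracket in the frame of case between -0.06 and 0.06 m and y of bracket in the frame of case between -0.088 and 0.088 m and z of bracket in the frame of case below 0.014 m and angle between bracket's own z axis and vertical below 0.15 rad and horizontal distance between flange and turntable below 0.125 m and height (world z) of flange above 0.04 m and linear speed of bracket below 0.02 m/s and linear speed of flange below 0.05 m/s); the robot touches nothing.
It fails at once if the bracket is dropped into the case (it moves faster than 0.6 m/s below the case's rim) (x of bracket in the frame of case between -0.06 and 0.06 m and y of bracket in the frame of case between -0.088 and 0.088 m and z of bracket in the frame of case below 0.07 m and linear speed of bracket above 0.6 m/s).
It fails at once if the ring flange is knocked off the turntable (not (horizontal distance between flange and turntable below 0.125 m and height (world z) of flange above 0.04 m)).
It fails at once if the angle grinder is disturbed (moved more than 30 mm) (distance of grinder from where it was at the start of the episode above 0.03 m).
It fails at once if the hammer is disturbed (moved more than 30 mm) (distance of hammer from where it was at the start of the episode above 0.03 m).
It fails at once if the wire cup brush is disturbed (moved more than 30 mm) (distance of cupbrush from where it was at the start of the episode above 0.03 m).
It also fails if it takes over 64 s, if anything falls off the work surface, if the arm or the gripper's body presses on something with over 40 N, if the wrist force passes 120 N, or if a joint passes its speed limit or range.

## Working session

There is one attempt and no reset: what is moved stays moved. The work goes in short steps, Python scripts to look and compute and a tool call to move; the robot and the scene stay as the last step left them, time stands still between calls to the robot, and variables do not carry over. Pictures are saved under pics/ and viewed, about 8 in all and at most 12, crops included, and the job is handed in when it is done.

Besides the shell and the picture viewer there is one more tool, called as a command line: name --pt "numbers of a row" for each row, then --argument value for the rest. apply_moves: Moves the arm, as the interface text tells. Its arguments: {"type":"object","properties":{"targets":{"type":"array"},"hand":{"type":"number"},"squeeze":{"type":"number"}},"required":["targets"]}

```bash
mkdir -p pics; cat > h.py <<'E'
from cell import arm
import numpy as np, cv2
def snap(name,fn):
    c=arm.read_camera(name); cv2.imwrite('pics/'+fn,cv2.cvtColor(c['pixels'],cv2.COLOR_RGB2BGR)); np.savez('pics/'+fn[:-4],K=c['K'],T=c['T']); return c
def onplane(c,uv,z):
    d=c['T'][:3,:3]@np.linalg.inv(c['K'])@np.array([uv[0],uv[1],1.]); o=c['T'][:3,3]
    return o+d*(z-o[2])/d[2]
def proj(c,p):
    T=np.linalg.inv(c['T']); q=c['K']@(T[:3,:3]@np.array(p)+T[:3,3]); return q[:2]/q[2]
def load(fn): return dict(np.load('pics/'+fn+'.npz'))
E
python3 - <<'E'
from h import *
np.set_printoptions(precision=4,suppress=True)
for n in ['top','side']:
    c=snap(n,n+'1.png'); print(n,c['K'],c['T'])
s=arm.read_state(); print(s,arm.nose_length)
E
```

```text
top [[526.7829   0.     277.8837]
 [  0.     526.7829 202.6207]
 [  0.       0.       1.    ]] [[-0.0189 -0.9866  0.1618  0.3431]
 [-0.9998  0.02    0.0053  0.0076]
 [-0.0085 -0.1617 -0.9868  1.5919]
 [ 0.      0.      0.      1.    ]]
side [[526.033    0.     280.419 ]
 [  0.     526.033  209.3141]
 [  0.       0.       1.    ]] [[-0.994  -0.0699  0.0844  0.4803]
 [-0.1095  0.6595 -0.7437  1.1228]
 [-0.0037 -0.7485 -0.6632  1.0558]
 [ 0.      0.      0.      1.    ]]
{'time_s': 0.1, 'qpos': array([-1.3748,  0.1164,  1.4422, -0.    ,  1.584 , -0.0378]), 'dq': array([ 0.001 , -0.0023, -0.0021,  0.0015,  0.    , -0.0015]), 'tau': array([  0.0016, -72.2893, -62.3866,   0.078 ,   0.0228,  -0.0001]), 'ee_pos': array([ 0.1563, -0.6565,  0.226 ]), 'tcp_rot': array([[ 0.9728,  0.2317, -0.0002],
       [ 0.2317, -0.9728,  0.0011],
       [ 0.    , -0.0011, -1.    ]]), 'wrist_force': array([-0.5481,  0.6036, -0.2258]), 'wrist_torque': array([-0.0337,  0.0411, -0.0257]), 'opening': 0.09303324136472826} 0.008
```

View pics/top1.png

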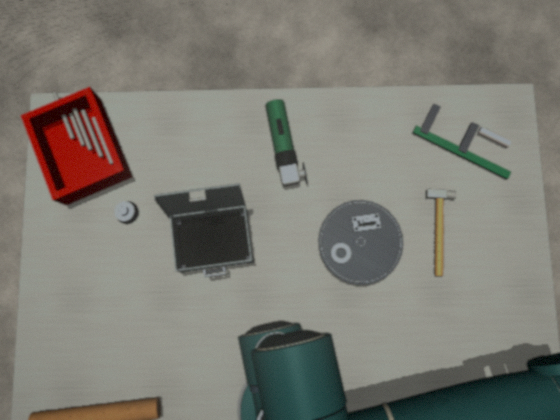

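View pics/side1.png

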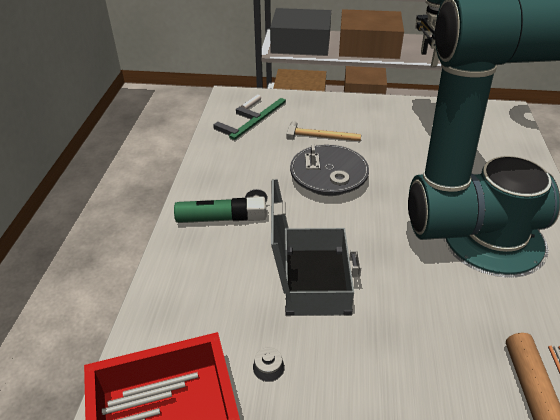

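The top view shows the open case at about (213,235) with its lid upright at the rear. The disc is at (361,243), with the bracket at (367,222) and the flange at (341,252). I'll enlarge the work area.

```bash
python3 - <<'E'
from h import *
np.set_printoptions(precision=4,suppress=True)
im=cv2.imread('pics/top1.png')[170:295,150:410]
cv2.imwrite('pics/crop1.png',cv2.resize(im,None,fx=3,fy=3,interpolation=cv2.INTER_CUBIC))
c=load('top1')
print('disc',onplane(c,(361,242.5),.05),'flange',onplane(c,(341,252.5),.062),'brk',onplane(c,(367,222),.05))
E
```

```text
disc [ 0.4728 -0.225   0.05  ] flange [ 0.4439 -0.1641  0.062 ] brk [ 0.5328 -0.2453  0.05  ]
```

View pics/crop1.png

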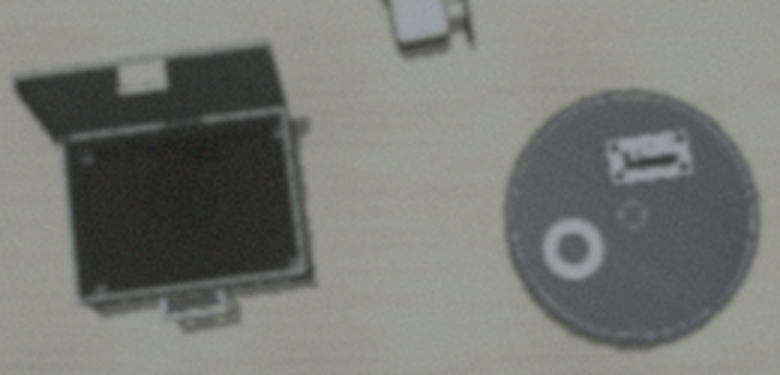

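```bash
python3 - <<'E'
from h import *
np.set_printoptions(precision=4,suppress=True)
c=load('top1'); f=lambda p,z: onplane(c,(p[0]/3+150-1/3,p[1]/3+170-1/3),z)
R=[f(p,.088) for p in [(83,298),(304,268),(67,143),(290,112)]]
for r in R: print(r)
ctr=np.mean(R,0); ax=(R[2]+R[3]-R[0]-R[1]); ay=(R[0]-R[1]+R[2]-R[3]); print('case',ctr,'xdir',np.degrees(np.arctan2(ax[1],ax[0])),'ydir',np.degrees(np.arctan2(ay[1],ay[0]))-90,np.linalg.norm(ax)/2,np.linalg.norm(ay)/2)
B=[f(p,.058) for p in [(605,137),(688,130),(692,172),(612,184)]]
print('brk',np.mean(B,0)); a=B[0]-B[1]+B[3]-B[2]; print(np.degrees(np.arctan2(a[1],a[0])),np.linalg.norm(a)/2,[b.round(3) for b in B])
print('flange',f((574,249),.062),'disc',f((632,216),.05))
E
```

```text
[0.4045 0.3047 0.088 ]
[0.4288 0.0952 0.088 ]
[0.5529 0.3219 0.088 ]
[0.5787 0.1071 0.088 ]
case [0.4912 0.2072 0.088 ] xdir 5.5690354940555835 ydir 6.727503568534701 0.14984672422581194 0.21361225603794745
brk [ 0.5331 -0.2414  0.058 ]
95.5334385203828 0.0802572875068925 [array([ 0.552, -0.199,  0.058]), array([ 0.558, -0.28 ,  0.058]), array([ 0.516, -0.282,  0.058]), array([ 0.506, -0.204,  0.058])]
flange [ 0.4435 -0.1641  0.062 ] disc [ 0.4752 -0.2232  0.05  ]
```

```bash
cat >> h.py <<'E'
from scipy.spatial.transform import Rotation as Ro
def down(yaw):
    a=np.radians(yaw); return np.array([[np.cos(a),np.sin(a),0],[np.sin(a),-np.cos(a),0],[0,0,-1]])
def rows(p,yaw,n,start=None):
    s=arm.read_state() if start is None else start; p0=s['ee_pos']; R0=s['tcp_rot']; R1=down(yaw)
    w=Ro.from_matrix(R0.T@R1).as_rotvec(); out=[]
    for i in range(n):
        Ri=R0@Ro.from_rotvec(w*i/n).as_matrix()
        out.append([round(float(v),1) for v in [*(Ri.T@(np.array(p)-p0)/n*1000),*np.degrees(w)/n]])
    return out
E
python3 - <<'E'
from h import *
for r in rows([.533,-.243,.22],96,10): print(r)
c=load('top1'); f=lambda p,z: onplane(c,(p[0]/3+150-1/3,p[1]/3+170-1/3),z)
a=np.radians(6.3); X=np.array([np.cos(a),np.sin(a)]); C=np.array([.491,.207])
for th in [1.45,1.57,1.7,1.85]:
    z=.088+.168*np.sin(th)
    print(th,'lid top case-x meas',[(f(p,z)[:2]-C)@X for p in [(15,77),(270,43)]],'pred',.08-.168*np.cos(th))
print('grinder',onplane(c,(290,180),.05),'hammer',onplane(c,(438,240),.02),'brush',onplane(c,(126,212),.05))
E
```

```text
[46.2, -31.5, 0.6, -0.0, -0.0, -8.3]
[50.3, -24.5, 0.6, -0.0, -0.0, -8.3]
[53.3, -17.0, 0.6, -0.0, -0.0, -8.3]
[55.2, -9.2, 0.6, -0.0, -0.0, -8.3]
[55.9, -1.2, 0.6, -0.0, -0.0, -8.3]
[55.5, 6.8, 0.6, -0.0, -0.0, -8.3]
[54.0, 14.8, 0.6, -0.0, -0.0, -8.3]
[51.3, 22.4, 0.6, -0.0, -0.0, -8.3]
[47.5, 29.5, 0.6, -0.0, -0.0, -8.3]
[42.8, 36.0, 0.6, -0.0, -0.0, -8.3]
1.45 lid top case-x meas [np.float64(0.11007208851263957), np.float64(0.11110683241782739)] pred 0.05975553474628241
1.57 lid top case-x meas [np.float64(0.10981668387198326), np.float64(0.11085048042019784)] pred 0.07986621711259681
1.7 lid top case-x meas [np.float64(0.1101088281181521), np.float64(0.11114370829933459)] pred 0.10164587504164814
1.85 lid top case-x meas [np.float64(0.11117400925796722), np.float64(0.11221284045107255)] pred 0.12629916146651818
grinder [ 0.66362527 -0.02157139  0.05      ] hammer [ 0.47824379 -0.4590854   0.02      ] brush [0.57687589 0.46665436 0.05      ]
```

apply_moves --pt "46 -31.5 0.6 0 0 -8.3" --pt "50 -24.5 0.6 0 0 -8.3" --pt "53 -17 0.6 0 0 -8.3" --pt "55 -9 0.6 0 0 -8.3" --pt "56 -1 0.6 0 0 -8.3" --pt "55.5 7 0.6 0 0 -8.3" --pt "54 15 0.6 0 0 -8.3" --pt "51 22.5 0.6 0 0 -8.3" --pt "47.5 29.5 0.6 0 0 -8.3" --pt "43 36 0.6 0 0 -8.3" --hand 50

```text
time_s: 1.35
ee_pos: [0.5327, -0.2414, 0.2205]
tcp_rot: [[-0.116, 0.993, -0.0], [0.993, 0.116, 0.0], [0.0, -0.0, -1.0]]
wrist_force: [0.0, -0.0, -0.6]
opening: 0.0468
```

```bash
python3 - <<'E'
from h import *
np.set_printoptions(precision=4,suppress=True)
c=snap('wrist','w1.png'); print(c['K'],c['T']); s=arm.read_state(); print(s['ee_pos'],s['tcp_rot'],s['opening'])
E
```

```text
[[362.4778   0.     273.5982]
 [  0.     362.4778 206.3407]
 [  0.       0.       1.    ]] [[ 0.9932  0.1109  0.0351  0.5223]
 [ 0.1163 -0.9471 -0.299  -0.1578]
 [ 0.      0.3011 -0.9536  0.378 ]
 [ 0.      0.      0.      1.    ]]
[ 0.5357 -0.2373  0.2201] [[-0.1263  0.992   0.0006]
 [ 0.992   0.1263  0.0021]
 [ 0.002   0.0009 -1.    ]] 0.04668741981585664
```

View pics/w1.png

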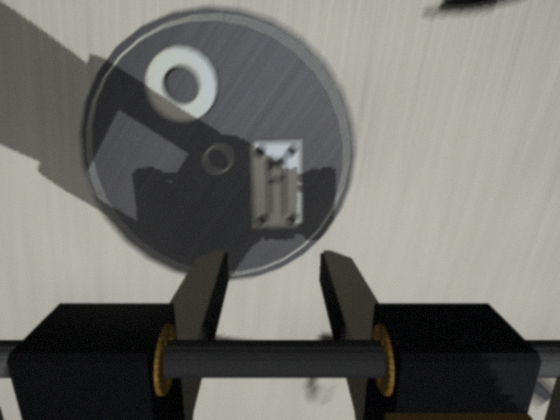

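The wrist view shows the bracket plate spanning about (251,141) to (302,228), almost aligned with the jaws, and the flange at (181,83).

```bash
python3 - <<'E'
from h import *
c=load('w1'); B=[onplane(c,p,.058)[:2] for p in [(251,142),(301.5,140),(302.5,227),(252,228.5)]]
print(np.array(B).round(4)); m=np.mean(B,0); a=B[0]-B[3]+B[1]-B[2]; yaw=np.degrees(np.arctan2(a[1],a[0])); print(m,yaw,np.linalg.norm(a)/2)
print('flange',onplane(c,(181,83),.062))
s=arm.read_state(); print(s['ee_pos'])
for r in rows([*m,.077],yaw if yaw>0 else yaw+180,6): print(r)
E
```

```text
[[ 0.5076 -0.2017]
 [ 0.5513 -0.1948]
 [ 0.5636 -0.2753]
 [ 0.5164 -0.2823]]
[ 0.53470236 -0.23851036] 97.47461055991643 0.08121425261392018
flange [ 0.44561411 -0.15971256  0.062     ]
[ 0.53567433 -0.23728375  0.22005482]
[-0.2, -0.2, 23.8, 0.0, -0.0, -0.0]
[-0.2, -0.2, 23.8, 0.0, -0.0, -0.0]
[-0.2, -0.2, 23.8, 0.0, -0.0, -0.0]
[-0.2, -0.2, 23.8, 0.0, -0.0, -0.0]
[-0.2, -0.2, 23.8, 0.0, -0.0, -0.0]
[-0.2, -0.2, 23.8, 0.0, -0.0, -0.0]
```

apply_moves --pt "0 -0.2 24 0 0 0" --pt "0 -0.2 24 0 0 0" --pt "0 -0.2 24 0 0 0" --pt "0 -0.2 24 0 0 0" --pt "0 -0.2 24 0 0 0" --pt "0 0 23 0 0 0" --pt "0 0 0 0 0 0"

```text
time_s: 2.28
ee_pos: [0.5298, -0.2427, 0.0758]
tcp_rot: [[-0.111, 0.994, -0.003], [0.994, 0.111, 0.002], [0.002, -0.003, -1.0]]
wrist_force: [0.1, 0.1, 0.4]
opening: 0.0467
```

apply_moves --pt "0 0 0 0 0 0" --pt "0 0 0 0 0 0" --pt "0 0 0 0 0 0" --pt "0 0 0 0 0 0" --pt "0 0 0 0 0 0" --pt "0 0 0 0 0 0" --hand 0 --squeeze 30

```text
time_s: 3.02
ee_pos: [0.531, -0.2432, 0.0781]
tcp_rot: [[-0.111, 0.994, 0.001], [0.994, 0.111, -0.0], [-0.0, 0.001, -1.0]]
wrist_force: [1.2, -0.6, 4.4]
opening: 0.0097
```

Gripped: the opening is 9.7 mm. Lifting now.

apply_moves --pt "0 0 -5 0 0 0" --pt "0 0 -15 0 0 0" --pt "0 0 -25 0 0 0" --pt "0 0 -30 0 0 0" --pt "0 0 -30 0 0 0" --pt "0 0 -30 0 0 0" --pt "0 0 -20 0 0 0" --pt "0 0 0 0 0 0"

```text
time_s: 4.03
ee_pos: [0.531, -0.2433, 0.2341]
tcp_rot: [[-0.111, 0.994, 0.002], [0.994, 0.111, -0.001], [-0.001, 0.002, -1.0]]
wrist_force: [0.2, -0.4, -4.3]
opening: 0.01
```

```bash
python3 - <<'E'
from h import *
a=np.radians(6.3); p=np.array([.491,.207])+np.array([np.cos(a),np.sin(a)])*-.03
s=arm.read_state(); print(s['ee_pos'],s['opening'],s['wrist_force'],p)
for r in rows([*p,.235],96.3,12): print(r)
E
```

```text
[ 0.53103643 -0.24331704  0.23412022] 0.010049909987006554 [ 0.1709222  -0.3801538  -4.30378156] [0.46118117 0.20370797]
[37.7, -1.6, -0.1, 0.0, 0.0, 0.0]
[37.7, -1.6, -0.1, 0.0, 0.0, 0.0]
[37.7, -1.6, -0.1, 0.0, 0.0, 0.0]
[37.7, -1.7, -0.1, 0.0, 0.0, 0.0]
[37.7, -1.7, -0.1, 0.0, 0.0, 0.0]
[37.7, -1.7, -0.1, 0.0, 0.0, 0.0]
[37.7, -1.7, -0.1, 0.0, 0.0, 0.0]
[37.7, -1.7, -0.1, 0.0, 0.0, 0.0]
[37.7, -1.7, -0.1, 0.0, 0.0, 0.0]
[37.7, -1.7, -0.1, 0.0, 0.0, 0.0]
[37.7, -1.7, -0.1, 0.0, 0.0, 0.0]
[37.7, -1.7, -0.1, 0.0, 0.0, 0.0]
```

apply_moves --pt "25 -1 0 0 0 0" --pt "40 -1.7 0 0 0 0" --pt "45 -2 0 0 0 0" --pt "45 -2 0 0 0 0" --pt "45 -2 0 0 0 0" --pt "45 -2 0 0 0 0" --pt "45 -2 0 0 0 0" --pt "45 -2 0 0 0 0" --pt "45 -2 0 0 0 0" --pt "45 -2 0 0 0 0"

```text
time_s: 5.28
ee_pos: [0.4633, 0.179, 0.2314]
tcp_rot: [[-0.112, 0.994, -0.001], [0.994, 0.112, -0.0], [-0.0, -0.001, -1.0]]
wrist_force: [0.8, -0.5, -3.7]
opening: 0.0095
```

apply_moves --pt "20 -1 0 0 0 0" --pt "7 0 0 0 0 0" --pt "0 0 0 0 0 0" --pt "0 0 0 0 0 0"

```text
time_s: 5.78
ee_pos: [0.4608, 0.2032, 0.2324]
tcp_rot: [[-0.111, 0.994, -0.0], [0.994, 0.111, -0.0], [-0.0, -0.0, -1.0]]
wrist_force: [0.2, 0.0, -2.4]
opening: 0.0099
```

```bash
python3 - <<'E'
from h import *
a=np.radians(6.3); p=np.array([.491,.207])+np.array([np.cos(a),np.sin(a)])*-.03
w=snap('wrist','w2.png'); t=snap('top','top2.png'); s=arm.read_state(); print(s['ee_pos'],s['wrist_force'],s['opening'])
print(rows([*p,.235],96.3,1))
# predicted case rim corners in wrist view (mm outline)
for x,y in [(-.08,-.11),(-.08,.11),(.08,-.11),(.08,.11)]:
    P=np.array([.491,.207])+x*np.array([np.cos(a),np.sin(a)])+y*np.array([-np.sin(a),np.cos(a)]); print((x,y),proj(w,[*P,.088]).round(1),proj(t,[*P,.088]).round(1))
E
```

```text
[0.46094161 0.203174   0.2326108 ] [ 0.63602292  0.06074153 -3.53900507] 0.010027045370007382
[[0.5, 0.3, -2.4, -0.0, 0.0, 0.0]]
(-0.08, -0.11) [222.1 304.5] [253.2 260.8]
(-0.08, 0.11) [210.2  56.2] [176.3 270.8]
(0.08, -0.11) [389.6 304.6] [246.6 205.7]
(0.08, 0.11) [417.3  56.4] [170.9 215.4]
```

View pics/w2.png

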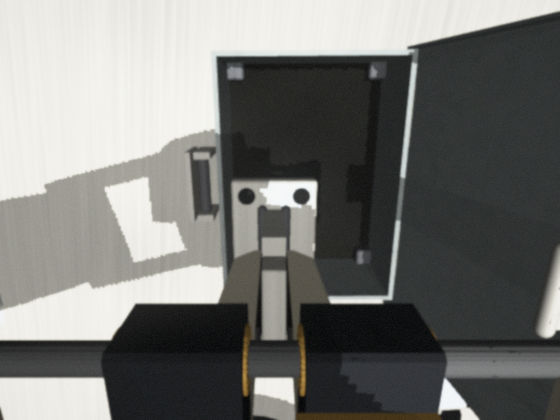

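apply_moves --pt "4 0 20 0 0 0" --pt "0 0 30 0 0 0" --pt "0 0 30 0 0 0" --pt "0 0 30 0 0 0" --pt "0 0 30 0 0 0" --pt "0 0 25 0 0 0" --pt "0 0 15 0 0 0" --pt "0 0 8 0 0 0" --pt "0 0 0 0 0 0"

```text
time_s: 7.0
ee_pos: [0.4603, 0.2078, 0.0445]
tcp_rot: [[-0.111, 0.994, -0.0], [0.994, 0.111, -0.0], [-0.0, -0.0, -1.0]]
wrist_force: [0.1, -0.4, -3.8]
opening: 0.0095
```

apply_moves --pt "0 0 2 0 0 0" --pt "0 0 2 0 0 0" --pt "0 0 2 0 0 0" --pt "0 0 1 0 0 0" --pt "0 0 1 0 0 0" --pt "0 0 0 0 0 0"

```text
time_s: 7.75
ee_pos: [0.4604, 0.2078, 0.0366]
tcp_rot: [[-0.111, 0.994, -0.0], [0.994, 0.111, 0.0], [0.0, -0.0, -1.0]]
wrist_force: [0.1, -0.3, -3.2]
opening: 0.0097
```

apply_moves --pt "0 0 1 0 0 0" --pt "0 0 0.5 0 0 0" --pt "0 0 0 0 0 0" --pt "0 0 0 0 0 0"

```text
time_s: 8.25
ee_pos: [0.4604, 0.2078, 0.0351]
tcp_rot: [[-0.111, 0.994, -0.0], [0.994, 0.111, 0.0], [0.0, -0.0, -1.0]]
wrist_force: [0.4, 0.1, -3.6]
opening: 0.0098
```

apply_moves --pt "0 0 0.7 0 0 0" --pt "0 0 0.7 0 0 0" --pt "0 0 0 0 0 0" --pt "0 0 0 0 0 0"

```text
time_s: 8.75
ee_pos: [0.4605, 0.2079, 0.0351]
tcp_rot: [[-0.111, 0.994, 0.0], [0.994, 0.111, 0.0], [0.0, 0.0, -1.0]]
wrist_force: [-9.7, -3.9, 14.6]
opening: 0.0095
```

apply_moves --pt "0 0 -1 0 0 0" --pt "0 0 0 0 0 0"

```text
time_s: 9.0
ee_pos: [0.4605, 0.2079, 0.0351]
tcp_rot: [[-0.111, 0.994, 0.0], [0.994, 0.111, 0.0], [0.0, 0.0, -1.0]]
wrist_force: [-2.6, -0.4, 4.5]
opening: 0.0097
```

apply_moves --pt "0 0 0 0 0 0" --pt "0 0 0 0 0 0" --pt "0 0 0 0 0 0" --pt "0 0 0 0 0 0" --hand 30

```text
time_s: 9.5
ee_pos: [0.4604, 0.2079, 0.0347]
tcp_rot: [[-0.111, 0.994, -0.0], [0.994, 0.111, 0.0], [0.0, 0.0, -1.0]]
wrist_force: [-0.1, 0.1, -0.6]
opening: 0.0279
```

apply_moves --pt "0 0 -5 0 0 0" --pt "0 0 -15 0 0 0" --pt "0 0 -25 0 0 0" --pt "0 0 -25 0 0 0" --pt "0 0 -30 0 0 0" --pt "0 0 -35 0 0 0" --pt "0 0 -35 0 0 0" --pt "0 0 -35 0 0 0" --pt "0 0 -30 0 0 0" --pt "0 0 0 0 0 0"

```text
time_s: 10.75
ee_pos: [0.4608, 0.208, 0.2732]
tcp_rot: [[-0.111, 0.994, 0.004], [0.994, 0.111, 0.002], [0.001, 0.004, -1.0]]
wrist_force: [1.0, 0.1, 0.3]
opening: 0.0279
```

```bash
python3 - <<'E'
from h import *
w=snap('wrist','w3.png'); t=snap('top','top3.png'); s=arm.read_state(); print(s['ee_pos'],s['wrist_force'],s['opening'],s['qpos'])
E
```

```text
[0.46021932 0.20778955 0.27000891] [-0.09192647 -0.16159112 -1.28293986] 0.02783912226211309 [ 3.73578790e-01 -2.66850751e-01  1.73380432e+00  2.80673137e-06
  1.67418436e+00  2.61942382e-01]
```

View pics/w3.png

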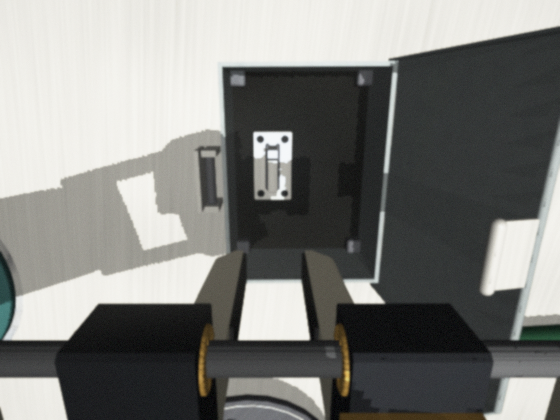

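```bash
python3 - <<'E'
from h import *
np.set_printoptions(precision=4,suppress=True)
c=load('w3'); R=[onplane(c,p,.088)[:2] for p in [(222,66),(396,62),(377,281),(232,281)]]
print(np.array(R)); ax=R[1]-R[0]+R[2]-R[3]; ay=R[0]-R[3]+R[1]-R[2]
print('case',np.mean(R,0),np.degrees(np.arctan2(ax[1],ax[0])),np.degrees(np.arctan2(ay[1],ay[0]))-90,np.linalg.norm(ax)/2,np.linalg.norm(ay)/2)
B=[onplane(c,p,.015)[:2] for p in [(253,132),(291,132),(290,199),(254,199)]]; print('brk',np.mean(B,0))
print('tongue outboard',[onplane(c,p,.253) for p in [(510,221),(495,293)]])
s=arm.read_state()
C=np.array([.491,.211]); a=np.radians(6.5)
p=C+.142*np.array([np.cos(a),np.sin(a)])
print(p,[r for r in rows([*p,.305],6.5,10)])
E
```

```text
[[0.404  0.3086]
 [0.5563 0.329 ]
 [0.5822 0.1139]
 [0.4292 0.0972]]
case [0.4929 0.2122] 6.956642777753887 6.843477854458101 0.15375821185020208 0.21479151545228167
brk [0.4594 0.2098]
tongue outboard [array([0.581 , 0.2415, 0.253 ]), array([0.5857, 0.1991, 0.253 ])]
[0.6321 0.2271] [[0.0, 17.3, -3.5, 0.0, -0.0, 9.0], [2.7, 17.1, -3.5, 0.0, -0.0, 9.0], [5.3, 16.5, -3.5, 0.0, -0.0, 9.0], [7.8, 15.4, -3.5, 0.0, -0.0, 9.0], [10.2, 14.0, -3.5, 0.0, -0.0, 9.0], [12.2, 12.2, -3.5, 0.0, -0.0, 9.0], [14.0, 10.2, -3.5, 0.0, -0.0, 9.0], [15.4, 7.9, -3.5, 0.0, -0.0, 9.0], [16.4, 5.4, -3.5, 0.0, -0.0, 9.0], [17.1, 2.7, -3.5, 0.0, -0.0, 9.0]]
```

The bracket stands released in the case at about (-33, 0) mm in the case frame. Next I close the fingers, rise and move behind the lid.

apply_moves --pt "0 0 -40 0 0 0" --hand 0

```text
time_s: 10.98
ee_pos: [0.4594, 0.2075, 0.3068]
tcp_rot: [[-0.111, 0.994, -0.005], [0.994, 0.111, -0.002], [-0.002, -0.006, -1.0]]
wrist_force: [-0.7, -0.1, 0.0]
opening: 0.0219
```

apply_moves --pt "0 17.3 0 0 0 9" --pt "2.7 17 0 0 0 9" --pt "5.3 16.5 0 0 0 9" --pt "8 15.5 0 0 0 9" --pt "10 14 0 0 0 9" --pt "12 12 0 0 0 9" --pt "14 10 0 0 0 9" --pt "15.5 8 0 0 0 9" --pt "16.5 5.5 0 0 0 9" --pt "17 2.7 0 0 0 9"

```text
time_s: 12.22
ee_pos: [0.6323, 0.2268, 0.3084]
tcp_rot: [[0.994, 0.106, -0.002], [0.106, -0.994, -0.001], [-0.002, 0.0, -1.0]]
wrist_force: [-1.1, 0.7, 0.8]
opening: 0.0003
```

```bash
python3 - <<'E'
from h import *
np.set_printoptions(precision=4,suppress=True)
s=arm.read_state(); C=np.array([.4925,.212]); a=np.radians(6.8); X=np.array([np.cos(a),np.sin(a)]);Y=np.array([-np.sin(a),np.cos(a)])
print('case frame',(s['ee_pos'][:2]-C)@X,(s['ee_pos'][:2]-C)@Y,s['ee_pos'][2],s['tcp_rot'],s['opening'],s['wrist_force'])
th=np.linspace(1.57,0,13)
tx=.08-.135*np.cos(th)+.006*np.sin(th)+.0075; tz=.088+.135*np.sin(th)+.006*np.cos(th)+.008
for i in range(13): print(th[i].round(2),(tx[i]*1000).round(1),(tz[i]*1000).round(1), [(1000*(tx[i]-tx[i-1])).round(1),(-1000*(tz[i]-tz[i-1])).round(1)] if i else '')
snap('side','side3.png')
E
```

```text
case frame 0.14054149365314172 -0.0018124815146709282 0.30844528016812045 [[ 0.9943  0.1062 -0.0018]
 [ 0.1062 -0.9943 -0.0006]
 [-0.0019  0.0004 -1.    ]] 0.0002673375029270119 [-1.0829  0.7022  0.772 ]
1.57 93.4 231.0 
1.44 75.7 230.6 [np.float64(-17.7), np.float64(0.4)]
1.31 58.3 227.9 [np.float64(-17.5), np.float64(2.7)]
1.18 41.3 223.0 [np.float64(-17.0), np.float64(4.9)]
1.05 25.1 215.9 [np.float64(-16.2), np.float64(7.1)]
0.92 10.0 206.7 [np.float64(-15.1), np.float64(9.2)]
0.79 -3.8 195.7 [np.float64(-13.8), np.float64(11.1)]
0.65 -16.0 182.9 [np.float64(-12.2), np.float64(12.8)]
0.52 -26.4 168.7 [np.float64(-10.5), np.float64(14.2)]
0.39 -34.9 153.2 [np.float64(-8.5), np.float64(15.5)]
0.26 -41.4 136.7 [np.float64(-6.4), np.float64(16.5)]
0.13 -45.6 119.6 [np.float64(-4.2), np.float64(17.2)]
0.0 -47.5 102.0 [np.float64(-1.9), np.float64(17.6)]
```

View pics/side3.png

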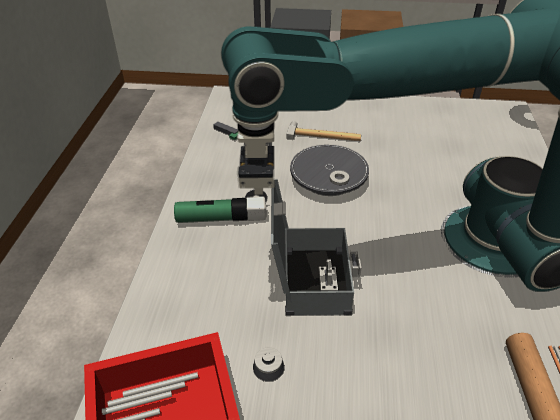

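apply_moves --pt "2 -1.5 20 0 0 0" --pt "0 0 25 0 0 0" --pt "0 0 20 0 0 0" --pt "0 0 13 0 0 0" --pt "0 0 0 0 0 0"

```text
time_s: 12.9
ee_pos: [0.6334, 0.2286, 0.2307]
tcp_rot: [[0.994, 0.112, -0.001], [0.112, -0.994, -0.0], [-0.001, 0.0, -1.0]]
wrist_force: [0.4, 0.2, 0.5]
opening: 0.0005
```

apply_moves --pt "-8 0 0 0 0 0" --pt "-10 0 0 0 0 0" --pt "-10 0 0 0 0 0" --pt "-10 0 0 0 0 0" --pt "-11 0 0 0 0 0" --pt "-9 0 0 0 0 0" --pt "-9 0 0.5 0 0 0" --pt "-9 0 1 0 0 0" --pt "-9 0 1.5 0 0 0"

```text
time_s: 14.02
ee_pos: [0.5488, 0.219, 0.2285]
tcp_rot: [[0.994, 0.111, -0.0], [0.111, -0.994, -0.0], [-0.0, 0.0, -1.0]]
wrist_force: [3.4, -0.5, 0.4]
opening: 0.0007
```

The lid is moving, with 3.4 N on the wrist. I'll follow its arc.

apply_moves --pt "-8 0 2.6 0 0 0" --pt "-8.5 0 2.8 0 0 0" --pt "-8 0 3.4 0 0 0" --pt "-8 0 3.7 0 0 0" --pt "-7.5 0 4.4 0 0 0" --pt "-7.5 0 4.8 0 0 0" --pt "-7 0 5.4 0 0 0" --pt "-7 0 5.7 0 0 0"

```text
time_s: 15.02
ee_pos: [0.4878, 0.2123, 0.1955]
tcp_rot: [[0.994, 0.111, -0.0], [0.111, -0.994, 0.0], [-0.0, -0.0, -1.0]]
wrist_force: [1.6, -0.3, 0.9]
opening: 0.0006
```

apply_moves --pt "-6 0 6.2 0 0 0" --pt "-6 0 6.6 0 0 0" --pt "-5.3 0 7 0 0 0" --pt "-5.2 0 7.2 0 0 0" --pt "-4.3 0 7.6 0 0 0" --pt "-4.2 0 7.9 0 0 0" --pt "-3.2 0 8.2 0 0 0" --pt "-3.2 0 8.3 0 0 0"

```text
time_s: 16.02
ee_pos: [0.4509, 0.2081, 0.1364]
tcp_rot: [[0.994, 0.111, -0.0], [0.111, -0.994, -0.0], [-0.0, -0.0, -1.0]]
wrist_force: [1.1, -0.7, 0.9]
opening: 0.0007
```

apply_moves --pt "-2.1 0 8.5 0 0 0" --pt "-2 0 8 0 0 0" --pt "-1 0 5 0 0 0" --pt "-0.5 0 3 0 0 0" --pt "-0.5 0 3 0 0 0" --pt "0 0 2 0 0 0" --pt "0 0 0 0 0 0"

```text
time_s: 16.9
ee_pos: [0.4452, 0.2075, 0.1077]
tcp_rot: [[0.994, 0.111, 0.001], [0.111, -0.994, 0.0], [0.001, -0.0, -1.0]]
wrist_force: [0.8, -1.1, 3.5]
opening: 0.0004
```

apply_moves --pt "0 0 2 0 0 0" --pt "0 0 1.5 0 0 0" --pt "0 0 1 0 0 0" --pt "0 0 0 0 0 0"

```text
time_s: 17.4
ee_pos: [0.4449, 0.2074, 0.1027]
tcp_rot: [[0.994, 0.111, -0.0], [0.111, -0.994, -0.0], [-0.0, 0.0, -1.0]]
wrist_force: [0.4, 0.0, 0.6]
opening: 0.0005
```

apply_moves --pt "0 0 0.8 0 0 0" --pt "0 0 0.8 0 0 0" --pt "0 0 0.4 0 0 0" --pt "0 0 0 0 0 0"

```text
time_s: 17.9
ee_pos: [0.4451, 0.2075, 0.1021]
tcp_rot: [[0.994, 0.111, 0.0], [0.111, -0.994, 0.0], [0.0, -0.0, -1.0]]
wrist_force: [-6.8, -3.5, 13.6]
opening: 0.0003
```

The lid meets a hard stop at exactly the shut height. I'll retreat and check.

apply_moves --pt "0 0 -5 0 0 0" --pt "0 0 -20 0 0 0" --pt "0 0 -35 0 0 0" --pt "0 0 -45 0 0 0" --pt "0 0 -45 0 0 0" --pt "0 0 -40 0 0 0" --pt "0 0 0 0 0 0" --pt "0 0 0 0 0 0"

```text
time_s: 18.9
ee_pos: [0.4449, 0.2074, 0.291]
tcp_rot: [[0.994, 0.111, -0.0], [0.111, -0.994, -0.0], [-0.0, 0.0, -1.0]]
wrist_force: [-0.9, 0.1, -0.0]
opening: 0.0002
```

```bash
python3 - <<'E'
from h import *
c=snap('side','side4.png'); s=arm.read_state(); print(s['time_s'],s['ee_pos'],s['wrist_force'])
im=cv2.imread('pics/side4.png')[120:380,160:400]; cv2.imwrite('pics/side4c.png',cv2.resize(im,None,fx=2.2,fy=2.2,interpolation=cv2.INTER_CUBIC))
E
```

```text
18.95 [0.44476954 0.20733168 0.2903072 ] [ 0.65030334  0.06418932 -0.06209667]
```

View pics/side4c.png

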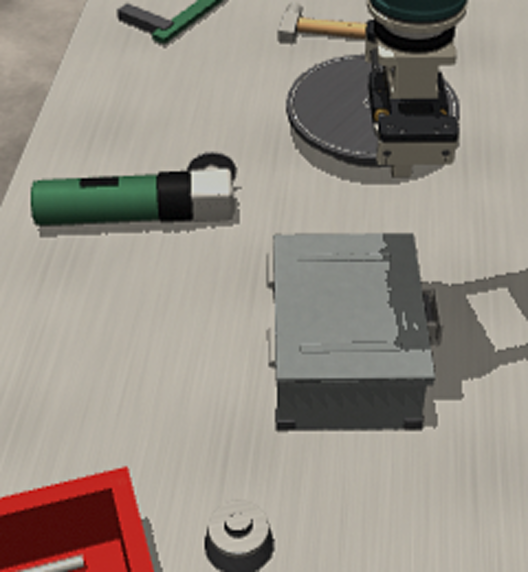

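The view shows the lid lying flat and flush on the case, with the fingers clear of it and the bystanders in place.

```bash
python3 -c "
from cell import arm
print(arm.job_done())"
```

```text
the job is handed in; nothing more can be done
None
```

The bracket is standing in the case with the lid shut over it, and I handed the job in at about 19 s of the 64 s allowed. No verdict was reported.

- **Placing:** I gripped the bracket by its lug, lifted it off the turntable and lowered it to the case floor. After release, the wrist and side pictures showed it upright, about 33 mm forward of the case centre.
- **Lid:** I pushed the lid over from behind with closed fingers and pressed it down.
    - The force rose at the catch, then dropped as it gave way.
    - The lid then met a hard stop at 13.6 N, with the tool tip at 0.1021 m against 0.102 m expected for fully shut.
- **Last checks:** The final side view shows the lid lying flush, and the grinder, hammer and brush look undisturbed. The wrist force was near zero with the gripper well clear. I could not see the flange in that view because the gripper hid it. It was lying on the disc in the previous side view, and nothing went near it afterwards.

No check failed. My first estimate of the case position was about 5 mm off in y; the close view corrected it.

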